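# Roll the torch switch-up and switch it on

## Robot

A 6-joint arm with a two-finger parallel gripper is mounted at the origin on the work surface. World frame = base frame: x ahead of the robot, y to its left, z up, the work surface at z = 0. Lengths are in m, angles in rad, forces in N, time in s.
With the tool pointing down it reaches from about 0.35 to 0.775 m from the base axis. Payload 7.3 kg.
Tool frame: the origin (TCP) lies at the centre of the arm's flange, where the gripper is bolted on; the fingertips stand 178 mm ahead of it and the grasp point (between the pads) lies 159 mm ahead of it; x points along the fingers, y is the direction in which the jaws open and shut, and the axes are right-handed (so a half turn about x gives the same grasp; the last joint's range is limited). The gripper opens to 92 mm and grips with 3 to 60 N. Pads are 19 mm wide; open, the fingers measure 130 mm over their backs; the gripper's body (75 mm by 190 mm) begins 47 mm behind the grasp point.
Start: joints at [1.098, 0.342, 1.524, -0, 1.275, -0.146], TCP at [0.169, 0.497, 0.405] pointing down, gripper open.
Joint ranges: [-2.53, 2.53], [-0.77, 2.02], [0.04, 2.7], [-1, 4.14], [0.28, 2.66], [-3.11, 3.11]. Speed limits (rad/s): [2.57, 2.57, 3.14, 3.14, 3.14, 3.14].

## Interface

Orientations are given as [roll, pitch, yaw] about the fixed x, y, z axes, in that order (R = Rz(yaw) Ry(pitch) Rx(roll)).
In Python, from cell import readout, cams, workorder gives the robot as it stands.
- The arm moves only by the shell command python3 -m inch 'ROWS' [FORCE]. ROWS is text: rows parted by semicolons, each of 5 numbers parted by spaces: the shift along the world's x, y, z in mm, then the turn about the world's z in rad, then the opening, from 0 (shut) to 1 (fully open). A call has 1 to 8 rows; each row shifts and turns the commanded pose from where the row before left it; what a row does not reach is not made up. A row lasts 1/12 s, in which the tool goes at most 41.7 mm and 7.16 degrees, less where a joint would pass 70% of its speed; a pose out of reach is approached as far as the arm can. A call is refused whole if a number of a shift passes 41.7 or a number of a turn 0.125, either way. A call with a gripper value outside its range is refused whole. The fingers move at their own pace and stop on an object; FORCE is the grip in N (left out, the last holds). Time passes only in rows, so rows that do not move let the fingers close. It gives the time, the measured TCP pose, the force and the opening at its end, in the units of the state.
- readout.observe(): the state, without advancing time (a new reading comes with each control period).
- cams.read_camera(name): name is "scene" or "top" or "wrist"; returns a dict with "color" (384x512x3 uint8, red, green, blue), "fx", "fy", "cx", "cy" (pixels), "dist_coeffs" ([k1, k2, p1, p2, k3] as OpenCV has them; the pictures are not rectified), "world_to_cam" (4x4, takes a point from world to camera coordinates); the wrist camera has in their place "T_tool_cam" (4x4, takes a point from camera to tool coordinates, whose origin is the TCP and whose axes are the tool frame's). Camera axes: x right, y down, z forward; pixel columns grow to the right and rows downward; lengths in m; the calibration is good to about 2 mm. A picture is of the moment at which its call begins: read the wrist's pose just before it. There is no depth.
- workorder.hand_in(): hands the job in, once; it reports no verdict.
The state is a dict: "time": time; "qpos": joint angles; "qvel": joint speeds; "joint_efforts": joint torques, N m; "tool_pos": TCP position; "tool_rot": TCP orientation; "contact_force": force on the tool from outside, world axes, zero at the start; "torque": the same for the moment, N m; "opening": finger opening in m.
Only numpy, scipy, OpenCV 4.12 (cv2) and the standard library are available. Lean on these libraries where they do the work, as an engineer would, in place of code of your own. Each camera call takes 0.05 s, during which the arm holds its last target.

## Task

The torch on the shelf lies with its toggle switch turned to one side. Without picking it up or pinching it, roll it with the fingertips on its top until the switch is uppermost and let it stop there, only the few centimetres that this takes; then push the toggle all the way over towards the lens to switch it on. Do not push low on the torch's side, and leave everything else on the shelf undisturbed.

Things in the scene. Friction and masses are not known exactly. Their poses are not given: they have to be found in the camera images.
- torch: Aluminium torch lying loose on the shelf, a plain cylinder 44 mm across over its whole length of 210 mm, 0.4 to 0.65 kg. It rolls easily on the flat shelf and comes to rest by itself. Origin on its axis at mid-length. Its x axis runs along the torch to the lens end (black bezel, fins; the other end is a plain tail cap). The frame rolls with the torch; for the switch see switch.
- switch (a point): The toggle's pivot, 38 mm from mid-length towards the lens, 23 mm out from the axis. x points to the lens, z straight out of the torch through the switch: at the start about level, to one side (100 degrees from up). The torch must roll away from that side. Round the pivot a black plate 30 mm long (along the torch), 14 mm wide, 3 mm proud of the barrel.
- toggle (a joint): The toggle lever's angle in rad: 0 leaning to the tail (off), 0.8 leaning to the lens (on), upright at 0.4. A steel lever reaching 17 mm from the pivot, ending in a paddle 10 mm wide, 6 mm thick and 9 mm tall. It swings along the torch, takes about 0.5 N at the tip and stays where it is left.
- domino: One white domino, 48 x 24 x 9 mm, flat on the shelf beside the torch, on the switch's side near the lens end; leave alone. Origin under its centre.
- die: White die, 18 mm, on the shelf beside the torch on the switch's side; leave alone. Origin under its centre.
- box_low: Lowest of a stack of three plastic game boxes, 280 x 200 x 50 mm; leave alone. Origin under its centre.
- box_mid: Middle game box, 250 x 180 x 42 mm; leave alone. Origin under its centre.
- box_top: Top game box, 200 x 150 x 36 mm, its top 128 mm above the shelf; leave alone. Origin under its centre.
- chess_board: Folded wooden chess board, 150 x 300 x 40 mm, beyond the torch; leave alone. Origin under its centre.
- dice_cup: Upright black plastic dice cup, 76 mm across, 95 mm tall; leave alone. Origin under its centre.
- bowl: Glass bowl of dominoes, 170 mm across, 62 mm tall; leave alone. Origin under its centre.
There are look-alikes about, which are no part of the job. Several things have the shape of the torch; the one meant has the colours described above.

How it is judged:
By the outcome, as a careful person would: the job done as asked, in the order asked, and still so for the second after the job is handed in, with the robot touching nothing.
It also fails if it takes over 51 s, if anything falls off the work surface, if the arm or the gripper's body presses on something with over 40 N, if the wrist force passes 120 N, or if a joint passes its speed limit or range.

## Working session

There is one attempt and no reset: what is moved stays moved. The work goes in short steps, Python scripts to look and compute and a shell command to move; the robot and the scene stay as the last step left them, time stands still between calls to the robot, and variables do not carry over. Pictures are saved under pics/ and viewed, and the job is handed in when it is done.

```bash
ls; mkdir -p pics; python3 - <<'E'
from cell import readout, cams
import cv2
s=readout.observe()
print({k:s[k] for k in ('time','tool_pos','tool_rot','opening','contact_force')})
for n in ('scene','top','wrist'):
    c=cams.read_camera(n); cv2.imwrite(f'pics/{n}0.png',c['color'][:,:,::-1])
    print(n,c['fx'],c['cx'],c['cy'],c['dist_coeffs'],c.get('world_to_cam',c.get('T_tool_cam')))
E
```

```text
pics
{'time': 0.0, 'tool_pos': array([0.16846147, 0.49710092, 0.4040433 ]), 'tool_rot': array([-1.70088433,  1.56923481, -2.02768422]), 'opening': 0.0919868234975414, 'contact_force': array([-0.75699643,  0.13382188, -0.74547784])}
scene 381.26391743178095 258.3521031420677 196.17965447125798 [0.01331733 0.         0.         0.         0.        ] [[ 0.10448011  0.99445911  0.01161875 -0.02829446]
 [ 0.72765308 -0.06847466 -0.68251902 -0.32910992]
 [-0.67794167  0.07976408 -0.73077547  1.59689285]
 [ 0.          0.          0.          1.        ]]
top 441.0771153766549 256.1128703021998 191.33607683423557 [-0.05577271  0.          0.          0.          0.        ] [[ 9.96866121e-02 -9.95018852e-01 -2.53357274e-04 -5.92578106e-02]
 [-9.74638229e-01 -9.75934885e-02 -2.01384788e-01  5.13060602e-01]
 [ 2.00356935e-01  2.03222990e-02 -9.79512176e-01  1.35676292e+00]
 [ 0.00000000e+00  0.00000000e+00  0.00000000e+00  1.00000000e+00]]
wrist 276.5329890110599 257.60925068361325 191.00689911467768 [-0.03269215  0.          0.          0.          0.        ] [[-2.14424407e-04 -2.69130474e-01  9.63103703e-01  1.91416584e-02]
 [ 9.99999511e-01  8.71632179e-04  4.66208449e-04 -6.65469638e-04]
 [-9.64943080e-04  9.63103332e-01  2.69130156e-01 -7.13759246e-02]
 [ 0.00000000e+00  0.00000000e+00  0.00000000e+00  1.00000000e+00]]
```

View pics/scene0.png

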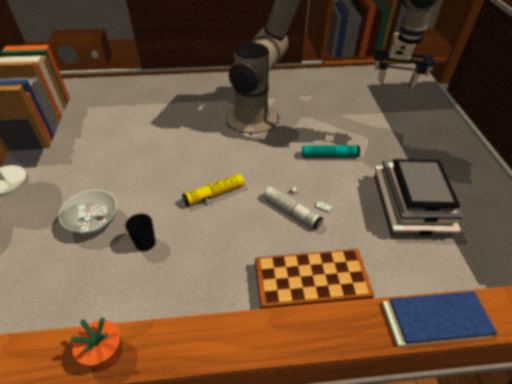

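View pics/top0.png

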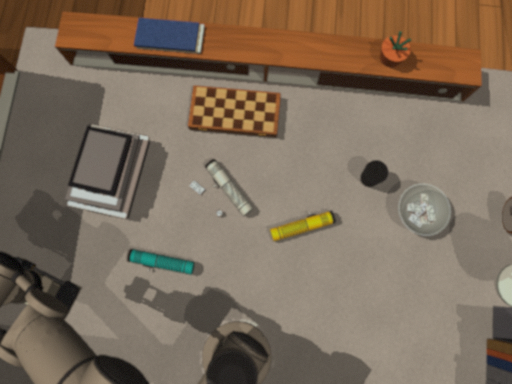

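View pics/wrist0.png

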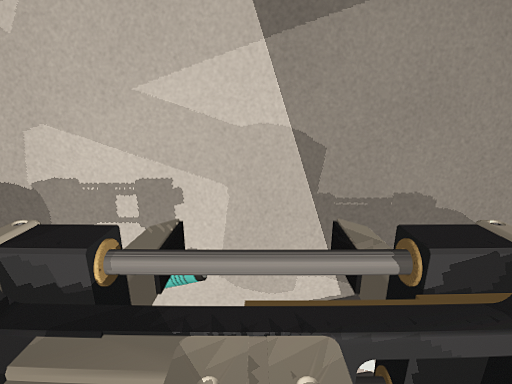

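Three things have the torch's shape in the top view: teal at (160,262), yellow at (302,226) and silver at (229,188). The silver one fits: it is aluminium, with the domino and die beside it. I'll confirm in an enlarged crop.

```bash
cat > h.py <<'E'
import numpy as np, cv2
from cell import readout, cams
from scipy.spatial.transform import Rotation as R
def cam(n):
    s=readout.observe(); c=cams.read_camera(n)
    K=np.array([[c['fx'],0,c['cx']],[0,c['fy'],c['cy']],[0,0,1]]);D=np.array(c['dist_coeffs'])
    if n=='wrist':
        T=np.eye(4);T[:3,:3]=R.from_euler('xyz',s['tool_rot']).as_matrix();T[:3,3]=s['tool_pos']
        W=T@np.array(c['T_tool_cam'])
    else: W=np.linalg.inv(np.array(c['world_to_cam']))
    return c['color'][:,:,::-1].copy(),K,D,W
def ray(px,K,D,W,z):
    p=cv2.undistortPoints(np.array(px,float).reshape(-1,1,2),K,D).reshape(-1,2)
    d=np.c_[p,np.ones(len(p))]@W[:3,:3].T;o=W[:3,3]
    return o+d*((z-o[2])/d[:,2])[:,None]
def proj(P,K,D,W):
    M=np.linalg.inv(W);return cv2.projectPoints(np.array(P,float).reshape(-1,3),cv2.Rodrigues(M[:3,:3])[0],M[:3,3],K,D)[0].reshape(-1,2)
E
python3 - <<'E'
from h import *
im=cv2.imread('pics/top0.png')[150:226,180:262]; a=cv2.resize(im,None,fx=5,fy=5,interpolation=2)
im=cv2.imread('pics/scene0.png')[175:240,255:340]; b=cv2.resize(im,None,fx=4.5,fy=4.5,interpolation=2)
o=np.zeros((400,800,3),np.uint8);o[:a.shape[0],:a.shape[1]]=a;o[:b.shape[0],415:415+b.shape[1]]=b[:,:385]
cv2.imwrite('pics/crop0.png',o)
E
```

```text
(no output)
```

View pics/crop0.png

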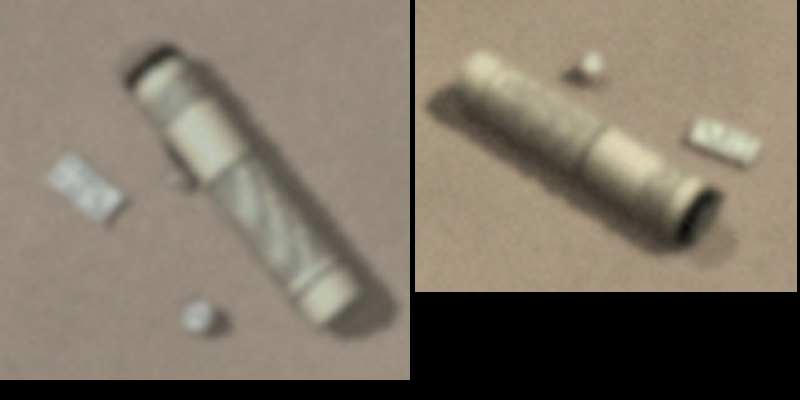

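The crop confirms it: silver barrel, black bezel at the upper-left end in the top view (crop ~(150,65)), and the toggle standing out to the left at crop (178,182), i.e. px (215.6,186.4). The domino at crop (87,187) and die at (200,318) are on that side. Now measure it by mask.

```bash
python3 - <<'E'
from h import *
for n,(x0,x1,y0,y1) in dict(top=(195,265,152,222),scene=(255,335,178,235)).items():
    im,K,D,W=cam(n)
    f=im.astype(int); rg=f[:,:,2]-f[:,:,0]   # R-B; floor warm
    sub=rg[y0:y1,x0:x1]; print(n,np.percentile(sub,[1,5,25,50,75,95]))
    m=np.zeros(im.shape[:2],np.uint8); hsv=cv2.cvtColor(im,cv2.COLOR_BGR2HSV)
    h=hsv[:,:,0]; 
    m[y0:y1,x0:x1]=((h>20)&(h<80)&(hsv[:,:,2]>60))[y0:y1,x0:x1]*255
    m=cv2.morphologyEx(m,cv2.MORPH_OPEN,np.ones((3,3)))
    cs,_=cv2.findContours(m,0,2); c=max(cs,key=cv2.contourArea)
    r=cv2.minAreaRect(c); print(r); b=cv2.boxPoints(r); print(b)
    if n=='top':
        e=[(b[i]+b[(i+1)%4])/2 for i in range(4)]
        print(ray(e,K,D,W,.024))
    v=im.copy(); cv2.drawContours(v,[c],-1,(0,0,255),1)
    cv2.imwrite(f'pics/m_{n}.png',cv2.resize(v[y0:y1,x0:x1],None,fx=6,fy=6,interpolation=0))
im,K,D,W=cam('top')
print('die,domino',ray([(220.5,213.5),(197.4,187.4)],K,D,W,.01), 'toggle',ray([(215.6,186.4)],K,D,W,.019))
print('board near edge',ray([(190,130),(278,135)],K,D,W,.04))
E
```

```text
top [ 2. 12. 21. 25. 26. 27.]
((228.89495849609375, 187.4684600830078), (63.921085357666016, 13.850419998168945), 52.25319290161133)
[[203.85365 166.43593]
 [214.8055  157.95708]
 [253.93626 208.50099]
 [242.98442 216.97984]]
[[0.60466543 0.15652803 0.024     ]
 [0.54203909 0.06625083 0.024     ]
 [0.44953244 0.01030119 0.024     ]
 [0.51032701 0.0986851  0.024     ]]
scene [12. 17. 34. 39. 40. 42.]
((290.6180114746094, 205.51124572753906), (59.67788314819336, 14.203972816467285), 32.0053825378418)
[[261.5506  195.71912]
 [269.07867 183.67416]
 [319.68542 215.30338]
 [312.15735 227.34833]]
die,domino [[0.44007522 0.1012123  0.01      ]
 [0.51892906 0.18723999 0.01      ]] toggle [[0.5264079  0.12674105 0.019     ]]
board near edge [[ 0.70420464  0.23194893  0.04      ]
 [ 0.71572512 -0.060734    0.04      ]]
```

View pics/m_top.png

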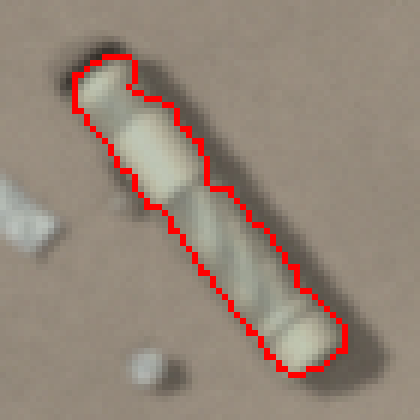

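```bash
python3 - <<'E'
from h import *
s=readout.observe(); M=R.from_euler('xyz',s['tool_rot']).as_matrix()
print(M.round(3), s['tool_pos'].round(4), np.degrees(np.arctan2(M[1,1],M[0,1])))
E
```

```text
[[-0.     0.321  0.947]
 [-0.     0.947 -0.321]
 [-1.    -0.    -0.   ]] [0.1685 0.4972 0.4045] 71.27530975562703
```

```bash
python3 -m inch '22 -26 0 0.068 0;22 -26 0 0.068 0;22 -26 0 0.068 0;22 -26 0 0.068 0;22 -26 0 0.068 0;22 -26 0 0.068 0;22 -26 0 0.068 0;22 -26 0 0.068 0' 10; python3 -m inch '23 -25 0 0.068 0;23 -25 0 0.068 0;23 -25 0 0.068 0;23 -25 0 0.068 0;23 -25 0 0.068 0;23 -25 0 0.068 0;23 -25 0 0.068 0;0 0 0 0.068 0'
python3 -m inch '0 0 0 0 0;0 0 0 0 0'
python3 - <<'E'
from h import *
s=readout.observe(); M=R.from_euler('xyz',s['tool_rot']).as_matrix()
print(s['tool_pos'].round(4), np.degrees(np.arctan2(M[1,1],M[0,1])),s['time'],s['contact_force'])
im,K,D,W=cam('wrist'); cv2.imwrite('pics/w1.png',im)
E
```

```text
time: 0.97
tool_pos: [0.3452, 0.2878, 0.4049]
tool_rot: [0.61, 1.57, 0.83]
contact_force: [1.0, 0.2, -0.6]
opening: 0.0429
time: 1.63
tool_pos: [0.5087, 0.1102, 0.4044]
tool_rot: [-1.473, 1.568, -0.713]
contact_force: [-0.7, -0.7, 0.1]
opening: 0.0009
time: 1.8
tool_pos: [0.5054, 0.1141, 0.4045]
tool_rot: [2.098, 1.57, 2.856]
contact_force: [-0.2, 0.4, -0.1]
opening: 0.0006
[0.5054 0.1141 0.4045] 133.45851524595673 1.8 [-0.2322502   0.37051957 -0.11890382]
```

View pics/w1.png

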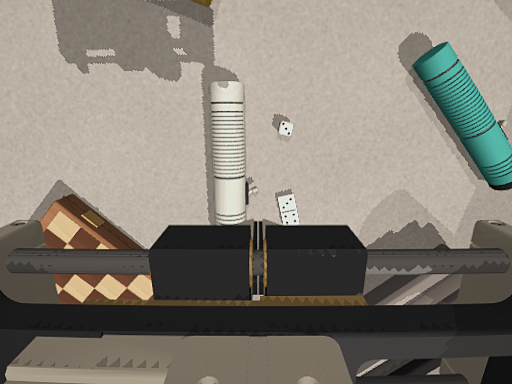

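```bash
python3 - <<'E'
from h import *
im,K,D,W=cam('wrist'); s=readout.observe()
M=R.from_euler('xyz',s['tool_rot']).as_matrix()
print('tip px',proj([s['tool_pos']+M@[.178,y,z] for y in(-.02,0,.02) for z in (-.0095,.0095)],K,D,W).round(0).tolist())
hsv=cv2.cvtColor(im,cv2.COLOR_BGR2HSV)
print(hsv[150,205:255:2].tolist())
g=cv2.cvtColor(im,cv2.COLOR_BGR2GRAY).astype(float)
gb=cv2.GaussianBlur(im,(3,3),0).astype(int)
L=[];Rr=[]
for r in list(range(112,170,4))+[180,184,200,204,208]:
    sat=gb[r,:,2]-gb[r,:,0]   # R-B
    v=gb[r].sum(1)
    ok=(sat<18)&(v>300)
    row=np.where(ok[200:262])[0]+200
    L.append((row.min(),r));Rr.append((row.max(),r)); 
print(L,Rr)
cv2.imwrite('pics/w1c.png',cv2.resize(im[60:240,180:320],None,fx=3.3,fy=3.3,interpolation=0))
E
```

```text
tip px [[227.0, 220.0], [228.0, 248.0], [260.0, 220.0], [260.0, 248.0], [292.0, 220.0], [291.0, 248.0]]
[[17, 34, 135], [16, 36, 134], [17, 35, 139], [24, 30, 118], [23, 26, 165], [23, 25, 181], [22, 25, 183], [23, 25, 182], [22, 25, 183], [23, 25, 186], [32, 17, 190], [35, 17, 191], [33, 16, 191], [32, 17, 191], [35, 16, 206], [28, 20, 206], [22, 22, 218], [24, 21, 226], [23, 21, 220], [23, 24, 192], [17, 31, 187], [18, 31, 199], [16, 29, 191], [17, 28, 191], [18, 31, 190]]
[(np.int64(210), 112), (np.int64(210), 116), (np.int64(209), 120), (np.int64(209), 124), (np.int64(207), 128), (np.int64(210), 132), (np.int64(206), 136), (np.int64(210), 140), (np.int64(210), 144), (np.int64(210), 148), (np.int64(211), 152), (np.int64(207), 156), (np.int64(211), 160), (np.int64(211), 164), (np.int64(209), 168), (np.int64(212), 180), (np.int64(209), 184), (np.int64(208), 200), (np.int64(209), 204), (np.int64(209), 208)] [(np.int64(242), 112), (np.int64(242), 116), (np.int64(242), 120), (np.int64(242), 124), (np.int64(242), 128), (np.int64(242), 132), (np.int64(243), 136), (np.int64(243), 140), (np.int64(243), 144), (np.int64(243), 148), (np.int64(244), 152), (np.int64(244), 156), (np.int64(241), 160), (np.int64(244), 164), (np.int64(241), 168), (np.int64(246), 180), (np.int64(244), 184), (np.int64(248), 200), (np.int64(247), 204), (np.int64(236), 208)]
```

View pics/w1c.png

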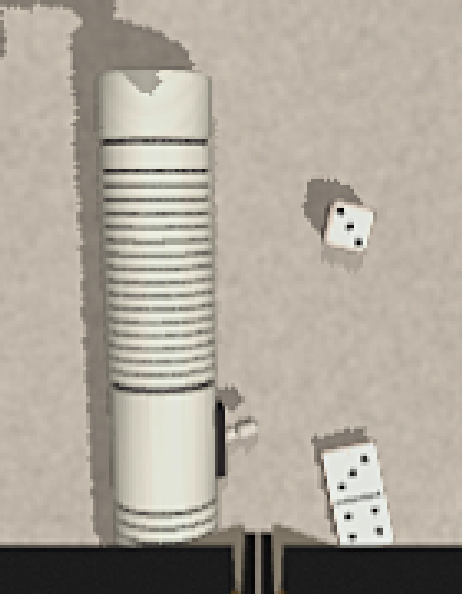

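The wrist crop shows the torch as the silver cylinder: tail end at px (227,81), edges at columns 211.8–243.6 (row 112) and 214.5–245.5 (row 200). The black switch plate is at (246.7,193) and the toggle at (254,190). Now work out the pose.

```bash
python3 - <<'E'
from h import *
im,K,D,W=cam('wrist'); s=readout.observe()
a,b=ray([(227.7,112),(230,200)],K,D,W,.022)
u=(b-a)/np.linalg.norm(b-a); n=np.array([-u[1],u[0],0])
print('u',u,np.degrees(np.arctan2(u[1],u[0])))
t=ray([(226.8,81.2)],K,D,W,.036)[0]; sw=ray([(246.7,193.3)],K,D,W,.022)[0]; tg=ray([(254.2,190.3)],K,D,W,.02)[0]
mid1=a+u*((t-a)@u+.105); mid2=a+u*((sw-a)@u-.038)
print('mid from tail',mid1,'from plate',mid2,'plate lat',(sw-a)@n,'toggle',(tg-a)@n,(tg-mid1)@u)
for nm,p,z in(('die',(286,129),.012),('dom',(288.5,210),.009)):
    q=ray([p],K,D,W,z)[0]; print(nm,q,'along',(q-mid1)@u,'lat',(q-a)@n)
print('TCP rel',(s['tool_pos']-mid1)@u,(s['tool_pos']-mid1)@n)
# scene/top comparison
for c in('top','scene'):
    im,K,D,W=cam(c); print(c,proj([mid1-u*.105,mid1+u*.105],K,D,W).round(1).tolist())
cv2.imwrite('pics/s2.png',cv2.resize(im[60:260,220:380],None,fx=3,fy=3,interpolation=2))
E
```

```text
u [0.72471418 0.6890496  0.        ] 43.55492376787427
mid from tail [0.5280404  0.08307408 0.022     ] from plate [0.52771625 0.08276588 0.022     ] plate lat 0.023112856593632505 toggle 0.03336273397987717 0.03383635464819711
die [0.44113838 0.10463505 0.012     ] along -0.048122541681242643 lat 0.075505345808101
dom [0.51915517 0.18867185 0.009     ] along 0.06632285634139028 lat 0.08265056031313889
TCP rel 0.005234200994897846 0.03905141786280513
top [[248.4, 212.1], [209.7, 162.5]]
scene [[267.3, 191.4], [319.5, 223.5]]
```

View pics/s2.png

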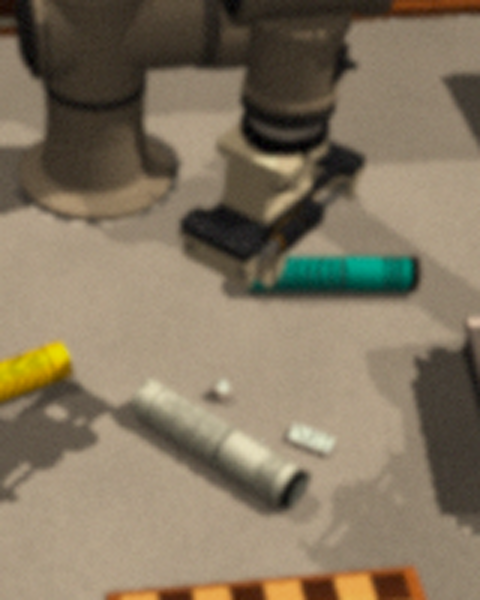

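```bash
python3 -m inch '9 -14.5 -35 0 0;9 -14.5 -35 0 0;0 0 -35 0 0;0 0 -35 0 0;0 0 -27 0 0;0 0 -5 0 0;0 0 0 0 0;0 0 0 0 0' 20;  python3 - <<'E'
from h import *
s=readout.observe(); print(s['tool_pos'].round(4),s['contact_force'].round(2))
im,K,D,W=cam('wrist'); cv2.imwrite('pics/w3.png',im)
im,K,D,W=cam('scene'); cv2.imwrite('pics/s3.png',cv2.resize(im[120:250,240:360],None,fx=4.5,fy=4.5,interpolation=2))
E
```

```text
time: 2.72
tool_pos: [0.524, 0.0856, 0.234]
tool_rot: [-0.703, 1.569, 0.058]
contact_force: [-0.9, 0.1, 0.7]
opening: 0.0004
[0.524  0.0856 0.234 ] [-0.87  0.1   0.67]
```

View pics/w3.png

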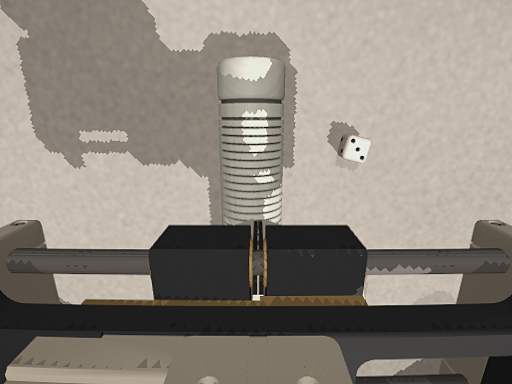

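View pics/s3.png

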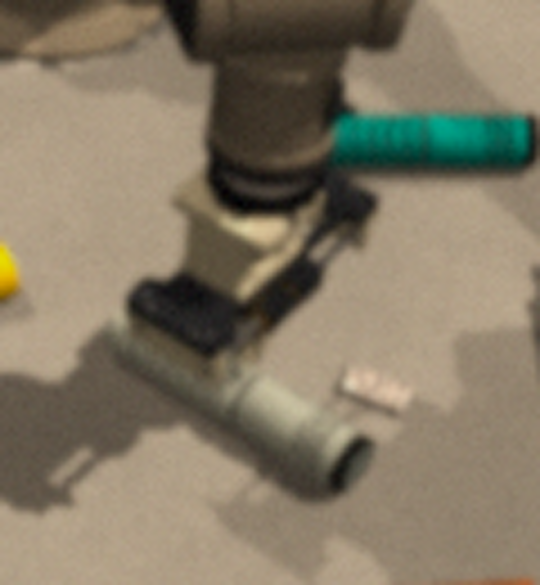

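The fingers sit just above the torch's top (gap at column ~257, torch centreline ~251), and the die at (355,149) is clear. Next, descend to contact.

```bash
python3 -m inch '0 0 -9 0 0;0 0 0 0 0'; for i in 1; do python3 -m inch '0 0 -1 0 0;0 0 0 0 0';python3 -m inch '0 0 -1 0 0;0 0 0 0 0';python3 -m inch '0 0 -1 0 0;0 0 0 0 0'; done
```

```text
time: 2.98
tool_pos: [0.5234, 0.0853, 0.2238]
tool_rot: [-0.635, 1.57, 0.126]
contact_force: [-1.1, -0.4, -0.6]
opening: 0.0004
time: 3.15
tool_pos: [0.5235, 0.0852, 0.2229]
tool_rot: [0.078, 1.571, 0.839]
contact_force: [-0.9, -0.9, 0.3]
opening: 0.0009
time: 3.32
tool_pos: [0.5237, 0.0852, 0.2222]
tool_rot: [-0.779, 1.57, -0.018]
contact_force: [-0.3, -0.9, 2.9]
opening: 0.0004
time: 3.48
tool_pos: [0.5238, 0.085, 0.222]
tool_rot: [-0.996, 1.569, -0.235]
contact_force: [-1.8, -1.7, 9.9]
opening: 0.0004
```

```bash
python3 -m inch '1.7 -1.8 0 0 0;1.7 -1.8 0 0 0;1.7 -1.8 0 0 0;0 0 0 0 0'; python3 -m inch '2 -2.1 0 0 0;2 -2.1 0 0 0;0 0 0 0 0';python3 -m inch '2 -2.1 0 0 0;2 -2.1 0 0 0;0 0 0 0 0'; python3 - <<'E'
from h import *
im,K,D,W=cam('wrist'); cv2.imwrite('pics/w4.png',im)
im,K,D,W=cam('scene'); cv2.imwrite('pics/s4.png',cv2.resize(im[120:250,240:360],None,fx=4.5,fy=4.5,interpolation=2))
E
```

```text
time: 3.82
tool_pos: [0.5292, 0.0793, 0.2221]
tool_rot: [-1.032, 1.568, -0.271]
contact_force: [-2.2, -1.9, 11.3]
opening: 0.0005
time: 4.07
tool_pos: [0.5333, 0.0751, 0.2221]
tool_rot: [-0.999, 1.568, -0.238]
contact_force: [-1.1, -1.7, 11.3]
opening: 0.0007
time: 4.32
tool_pos: [0.5373, 0.0709, 0.2219]
tool_rot: [-0.998, 1.568, -0.237]
contact_force: [-1.6, -2.3, 10.0]
opening: 0.0003
```

View pics/w4.png

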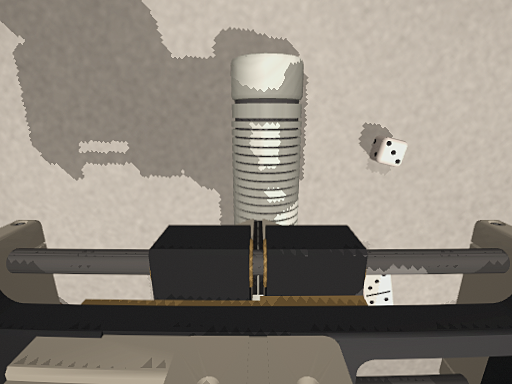

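View pics/s4.png

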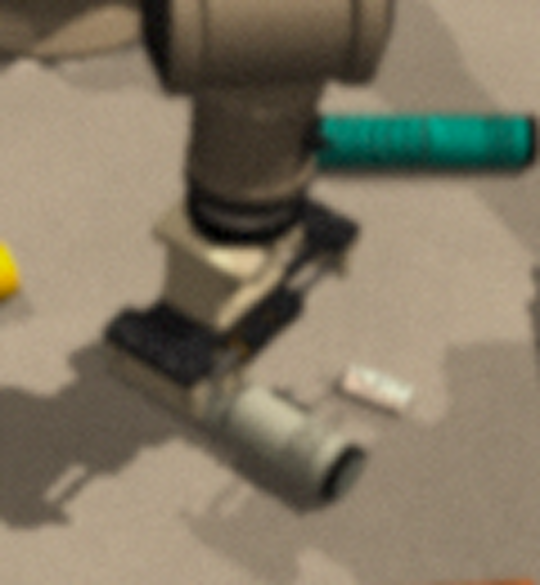

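The first stroke worked: the torch centreline moved from column 251 to 267 relative to the fingers, so it rolled about half the finger travel, with a steady force of about 10 N. Now regrip and repeat.

```bash
python3 -m inch '0 0 -0 0 0;0 0 3 0 0;0 0 3 0 0;-3.5 3.6 0 0 0;-3.5 3.6 0 0 0;0 0 -4 0 0;0 0 -2 0 0;0 0 0 0 0'; python3 -m inch '1.7 -1.8 0 0 0;1.7 -1.8 0 0 0;1.7 -1.8 0 0 0;2 -2.1 0 0 0;2 -2.1 0 0 0;2 -2.1 0 0 0;2 -2.1 0 0 0;0 0 0 0 0'; python3 - <<'E'
from h import *
im,K,D,W=cam('wrist'); cv2.imwrite('pics/w5.png',im)
im,K,D,W=cam('scene'); cv2.imwrite('pics/s5.png',cv2.resize(im[120:250,240:360],None,fx=4.5,fy=4.5,interpolation=2))
E
```

```text
time: 5.08
tool_pos: [0.5296, 0.0787, 0.2217]
tool_rot: [-1.255, 1.57, -0.493]
contact_force: [-3.7, -1.7, 12.3]
opening: 0.0003
time: 5.75
tool_pos: [0.5434, 0.0642, 0.222]
tool_rot: [-1.146, 1.568, -0.384]
contact_force: [-2.2, -3.3, 13.4]
opening: 0.0005
```

View pics/w5.png

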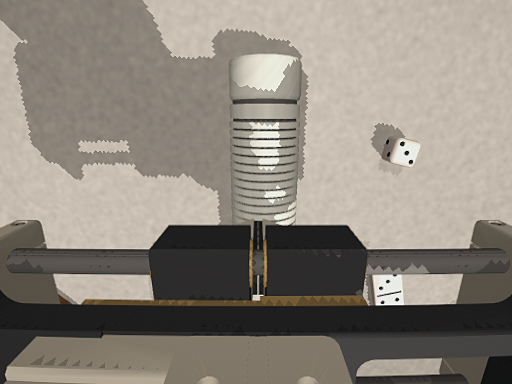

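View pics/s5.png

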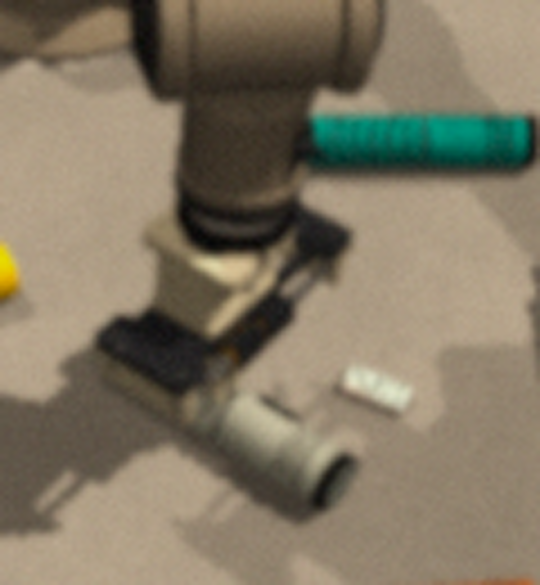

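```bash
python3 -m inch '0 0 -0 0 0;0 0 3 0 0;0 0 3 0 0;-3.5 3.6 0 0 0;-3.5 3.6 0 0 0;0 0 -4 0 0;0 0 -1.5 0 0;0 0 0 0 0'; python3 -m inch '1.7 -1.8 0 0 0;1.7 -1.8 0 0 0;1.7 -1.8 0 0 0;2 -2.1 0 0 0;2 -2.1 0 0 0;2 -2.1 0 0 0;2 -2.1 0 0 0;0 0 0 0 0'; python3 - <<'E'
from h import *
im,K,D,W=cam('wrist'); cv2.imwrite('pics/w6.png',im)
im,K,D,W=cam('scene'); cv2.imwrite('pics/s6.png',cv2.resize(im[120:250,240:360],None,fx=4.5,fy=4.5,interpolation=2))
E
```

```text
time: 6.52
tool_pos: [0.5356, 0.0722, 0.2216]
tool_rot: [-2.534, 1.571, -1.772]
contact_force: [-2.0, -0.6, 7.4]
opening: 0.0003
time: 7.18
tool_pos: [0.5494, 0.0577, 0.2221]
tool_rot: [-1.172, 1.569, -0.41]
contact_force: [-2.1, -1.5, 11.1]
opening: 0.0002
```

View pics/w6.png

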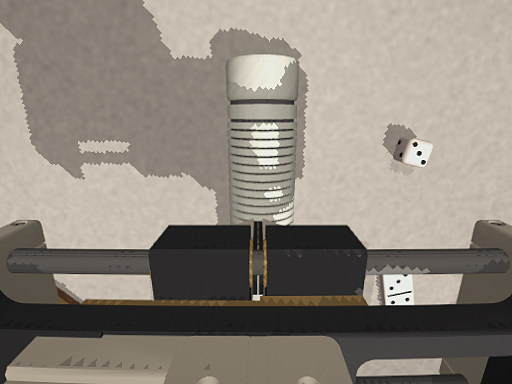

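View pics/s6.png

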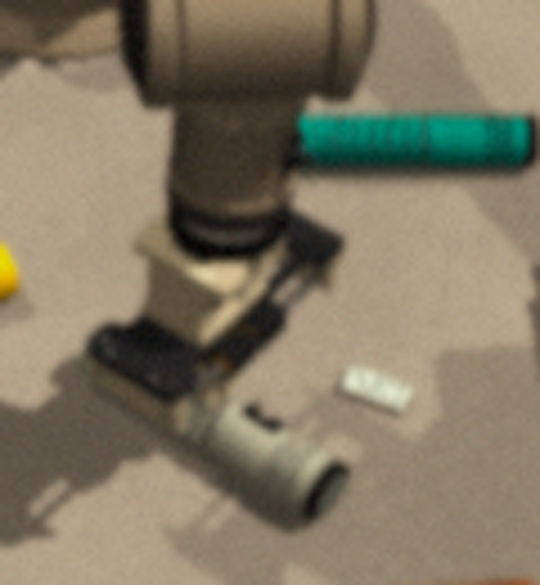

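The switch has rolled up and the plate shows near the top at scene crop (262,412). I'll lift off and move lens-ward so the wrist camera can measure the roll angle.

```bash
python3 -m inch '0 0 4 0 0;0 0 20 0 0;0 0 35 0 0;20 19 35 0 0;20 19 0 0 0;20 19 0 0 0;5 5 0 0 0;0 0 0 0 0';  python3 - <<'E'
from h import *
im,K,D,W=cam('wrist'); cv2.imwrite('pics/w7.png',im); np.save('W7.npy',W)
cv2.imwrite('pics/w7c.png',cv2.resize(im[0:240,160:360],None,fx=2.5,fy=2.5,interpolation=0))
E
```

```text
time: 7.95
tool_pos: [0.613, 0.1203, 0.312]
tool_rot: [2.058, 1.57, 2.821]
contact_force: [-1.1, 0.5, 0.7]
opening: 0.0001
```

View pics/w7c.png

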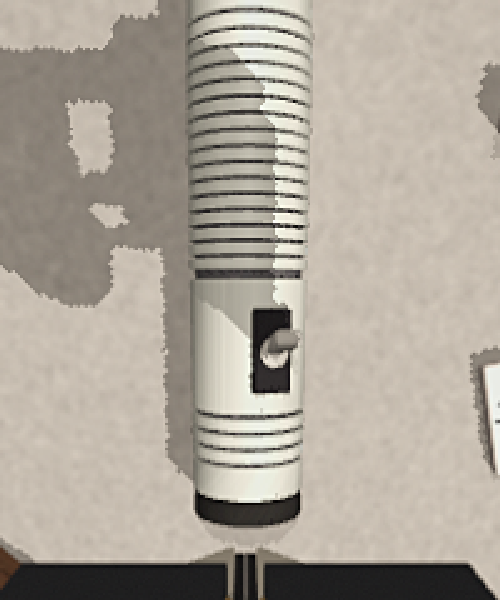

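```bash
cat > ang.py <<'E'
from h import *
from scipy.optimize import brentq
def ang(im,K,D,W,e1,r1,e2,r2,pl):
    # e1,e2: (left,right) edge columns at rows r1,r2; pl plate centre
    px=[(sum(e1)/2,r1),(sum(e2)/2,r2)]
    a,b=ray(px,K,D,W,.022); u=(b-a)/np.linalg.norm(b-a); n=np.array([-u[1],u[0],0])
    def pt(t,z):
        h=.022+.025*np.cos(t); q=ray([pl],K,D,W,h)[0]; return (q-a)@n-.025*np.sin(t)
    t=brentq(lambda t:pt(t,0),-1,1)
    q=ray([pl],K,D,W,.022+.025*np.cos(t))[0]
    mid=a+u*((q-a)@u-.038)
    print('roll deg',np.degrees(t),'axis deg',np.degrees(np.arctan2(u[1],u[0])),'mid',mid,'u',u,'finger travel mm',t*44)
    s=readout.observe(); print('tcp rel along,lat mm',(s['tool_pos']-mid)@u*1e3,(s['tool_pos']-mid)@n*1e3, s['tool_pos'].round(4))
E
python3 - <<'E'
from ang import *
im,K,D,_=cam('wrist'); W=np.load('W7.npy')
f=lambda c:160+c/2.5
ang(im,K,D,W,(f(188),f(310)),100/2.5,(f(195),f(300.5)),480/2.5,(f(271.5),350/2.5))
E
```

```text
roll deg 18.856087056709974 axis deg 43.67907536827468 mid [0.54876158 0.05976817 0.022     ] u [0.72321941 0.69061833 0.        ] finger travel mm 14.480435340020135
tcp rel along,lat mm 86.41873508830963 -0.905013333025624 [0.6119 0.1188 0.3118]
```

The plate centre is at px (268.6,140) against the torch centreline at 258.8. That gives 19° still to roll, and the torch's travel of 31 mm (81°) agrees. One more stroke of 14.5 mm finger travel.

```bash
python3 -m inch '-22 -19 0 0 0;-22 -19 0 0 0;-23 -20 0 0 0;0 0 -35 0 0;0 0 -35 0 0;0 0 -17 0 0;0 0 -4 0 0;0 0 0 0 0'; python3 -m inch '0 0 -2 0 0;0 0 0 0 0'; python3 - <<'E'
from h import *
s=readout.observe();p=s['tool_pos'];mid=np.array([.54876,.05977,.022]);u=np.array([.7232,.6906,0]);n=np.array([-u[1],u[0],0])
print((p-mid)@u,(p-mid)@n)
E
```

```text
time: 8.72
tool_pos: [0.5442, 0.0594, 0.2222]
tool_rot: [2.855, 1.568, -2.668]
contact_force: [-0.3, -0.9, 1.4]
opening: 0.0001
time: 8.88
tool_pos: [0.5446, 0.0593, 0.222]
tool_rot: [-2.498, 1.569, -1.737]
contact_force: [-6.3, -5.5, 17.0]
opening: 0.0006
-0.0033771668749770787 0.002537846191786019
```

```bash
python3 -m inch '0 0 0.8 0 0;2 -2.1 0 0 0;2 -2.1 0 0 0;2 -2.1 0 0 0;2 -2.1 0 0 0;2 -2.1 0 0 0;0 0 0 0 0;0 0 0 0 0'; python3 -m inch '0 0 2 0 0;0 0 0 0 0;0 0 20 0 0;0 0 35 0 0;20 19 35 0 0;20 19 0 0 0;20 19 0 0 0;5 5 0 0 0'; python3 -m inch '0 0 0 0 0'; python3 - <<'E'
from h import *
im,K,D,W=cam('wrist'); cv2.imwrite('pics/w8.png',im); np.save('W8.npy',W)
cv2.imwrite('pics/w8c.png',cv2.resize(im[0:240,160:360],None,fx=2.5,fy=2.5,interpolation=0))
E
```

```text
time: 9.55
tool_pos: [0.5547, 0.0488, 0.222]
tool_rot: [-2.549, 1.569, -1.789]
contact_force: [-2.8, -4.4, 10.4]
opening: 0.0004
time: 10.22
tool_pos: [0.6206, 0.1131, 0.3109]
tool_rot: [-0.337, 1.568, 0.425]
contact_force: [-1.5, 0.3, 0.6]
opening: 0.0002
time: 10.3
tool_pos: [0.6195, 0.1122, 0.3097]
tool_rot: [2.131, 1.57, 2.894]
contact_force: [-0.5, 0.5, -0.6]
opening: 0.0001
```

View pics/w8c.png

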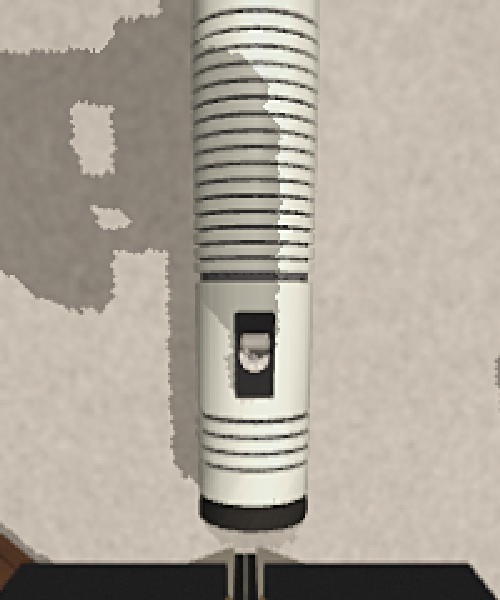

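```bash
python3 - <<'E'
from ang import *
im,K,D,_=cam('wrist'); W=np.load('W8.npy')
f=lambda c:160+c/2.5
ang(im,K,D,W,(f(194),f(316)),100/2.5,(f(200.5),f(307.5)),480/2.5,(f(254.3),355/2.5))
E
```

```text
roll deg -0.92802293279733 axis deg 43.81937848407006 mid [0.55461461 0.05421034 0.022     ] u [0.72152609 0.69238725 0.        ] finger travel mm -0.712670451298409
tcp rel along,lat mm 85.21279658584814 -3.3585756088247294 [0.6184 0.1108 0.3095]
```

Switch is up to within about 1° (plate centre at column 261.7, barrel centreline ~261.5). Now bring the closed fingertips to the tail side of the toggle, just above the plate.

```bash
python3 -m inch '-20 -17 0 0 0;-19 -17 0 0 0;-19 -17 0 0 0;0 0 -30 0 0;0 0 -30 0 0;0 0 -15 0 0;0 0 -3 0 0;0 0 0 0 0'; python3 -m inch '0 0 0 0 0'; python3 - <<'E'
from h import *
s=readout.observe();p=s['tool_pos'];mid=np.array([.55461,.05421,.022]);u=np.array([.72153,.69239,0]);n=np.array([-u[1],u[0],0])
print((p-mid)@u,(p-mid)@n,p,s['contact_force'])
im,K,D,W=cam('scene'); cv2.imwrite('pics/s9.png',cv2.resize(im[160:250,260:360],None,fx=6,fy=6,interpolation=2))
E
```

```text
time: 11.07
tool_pos: [0.5603, 0.0594, 0.2316]
tool_rot: [2.38, 1.568, 3.14]
contact_force: [0.1, -0.2, 1.0]
opening: 0.0001
time: 11.15
tool_pos: [0.5612, 0.0598, 0.2333]
tool_rot: [-0.825, 1.57, -0.064]
contact_force: [0.3, 1.1, 0.6]
opening: 0.0004
0.008587703401380231 -0.0005605361488970999 [0.56119433 0.05975154 0.23328895] [0.25029061 1.07137483 0.56400889]
```

View pics/s9.png

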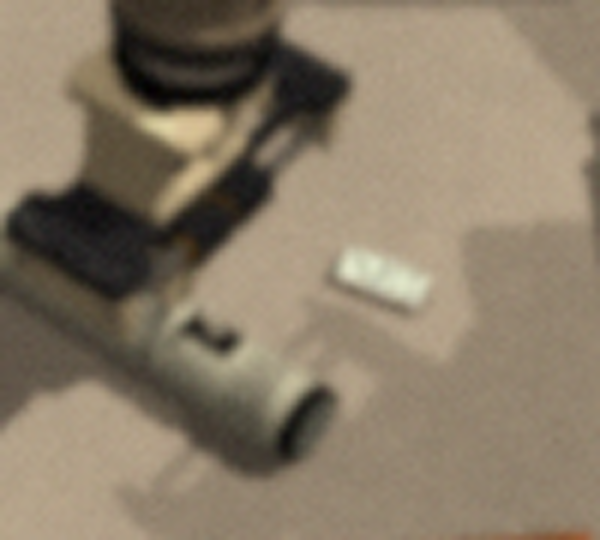

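```bash
python3 -m inch '0 0 -3 0 0;0 0 0 0 0;2.2 2.1 0 0 0;2.2 2.1 0 0 0;2.2 2.1 0 0 0;0 0 0 0 0'; python3 -m inch '2.2 2.1 0 0 0;2.2 2.1 0 0 0;2.2 2.1 0 0 0;0 0 0 0 0'; python3 -m inch '2.2 2.1 0 0 0;1.1 1 0 0 0;0 0 0 0 0;0 0 0 0 0';  python3 - <<'E'
from h import *
s=readout.observe();p=s['tool_pos'];mid=np.array([.55461,.05421,.022]);u=np.array([.72153,.69239,0]);n=np.array([-u[1],u[0],0])
print((p-mid)@u,(p-mid)@n,p,s['contact_force'])
im,K,D,W=cam('scene'); cv2.imwrite('pics/s10.png',cv2.resize(im[160:250,260:360],None,fx=6,fy=6,interpolation=2))
E
```

```text
time: 11.7
tool_pos: [0.5683, 0.067, 0.2297]
tool_rot: [-0.669, 1.57, 0.092]
contact_force: [-0.5, 0.5, 0.7]
opening: 0.0003
time: 12.03
tool_pos: [0.5747, 0.0731, 0.2294]
tool_rot: [2.717, 1.571, -2.805]
contact_force: [-1.1, -1.3, 1.4]
opening: 0.0004
time: 12.37
tool_pos: [0.5777, 0.0759, 0.2294]
tool_rot: [2.266, 1.57, 3.028]
contact_force: [-2.1, -1.7, 0.6]
opening: 0.0005
0.03168508979371465 -0.0002898751038563144 [0.57767223 0.07593908 0.22939337] [-2.10014526 -1.67379423  0.63271511]
```

View pics/s10.png

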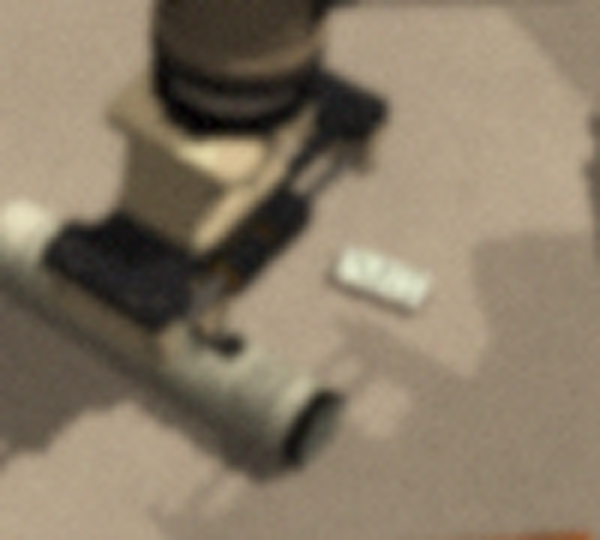

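The force along the torch has risen to about 2.7 N, so the toggle is probably at its stop. Back off, lift and look.

```bash
python3 -m inch '-5 -5 0 0 0;0 0 20 0 0;0 0 35 0 0;12 12 25 0 0;20 19 0 0 0;14 14 0 0 0;0 0 0 0 0;0 0 0 0 0'; python3 - <<'E'
from h import *
im,K,D,W=cam('wrist'); cv2.imwrite('pics/w11.png',im); np.save('W11.npy',W)
cv2.imwrite('pics/w11c.png',cv2.resize(im[0:240,160:360],None,fx=2.5,fy=2.5,interpolation=0))
E
```

```text
time: 13.08
tool_pos: [0.6187, 0.1164, 0.3091]
tool_rot: [0.58, 1.57, 1.343]
contact_force: [-0.5, 0.4, -0.3]
opening: 0.0005
```

View pics/w11c.png

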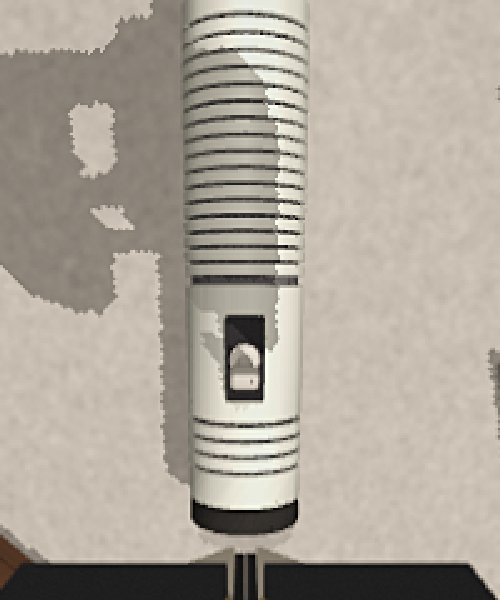

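```bash
python3 - <<'E'
from ang import *
im,K,D,_=cam('wrist'); W=np.load('W11.npy')
f=lambda c:160+c/2.5
ang(im,K,D,W,(f(184),f(307)),100/2.5,(f(192),f(298)),480/2.5,(f(244.8),358/2.5))
pc=ray([(f(244.8),358/2.5)],K,D,W,.047)[0]; u=np.array([.7215,.6924,0])
for t in(.4,.6,.7,.8):
    th=t-.4; P=[]
    for r in(.008,.017):
        for w in(-.003,.003):
            P.append(pc*[1,1,0]+[0,0,.045]+u*(r*np.sin(th)+w*np.cos(th))+np.array([0,0,1])*(r*np.cos(th)-w*np.sin(th)))
    q=proj(P,K,D,W); print(t,'crop rows lo-/lo+/top-/top+',(q[:,1]*2.5).round(0))
c=im[105:170,235:275]; cv2.imwrite('pics/w11d.png',cv2.resize(c,None,fx=9,fy=9,interpolation=0))
im,K,D,W=cam('scene'); cv2.imwrite('pics/s11.png',cv2.resize(im[150:270,240:380],None,fx=5,fy=5,interpolation=2))
im,K,D,W=cam('top'); cv2.imwrite('pics/t11.png',im)
E
```

```text
roll deg -0.40425999697222254 axis deg 43.6831193650905 mid [0.55715125 0.05664222 0.022     ] u [0.72317066 0.69066938 0.        ] finger travel mm -0.31044939117577397
tcp rel along,lat mm 84.75279085610454 0.4377668399690379 [0.6181 0.1155 0.309 ]
0.4 crop rows lo-/lo+/top-/top+ [351. 369. 353. 372.]
0.6 crop rows lo-/lo+/top-/top+ [356. 373. 364. 382.]
0.7 crop rows lo-/lo+/top-/top+ [358. 375. 369. 386.]
0.8 crop rows lo-/lo+/top-/top+ [361. 376. 374. 390.]
```

View pics/w11d.png

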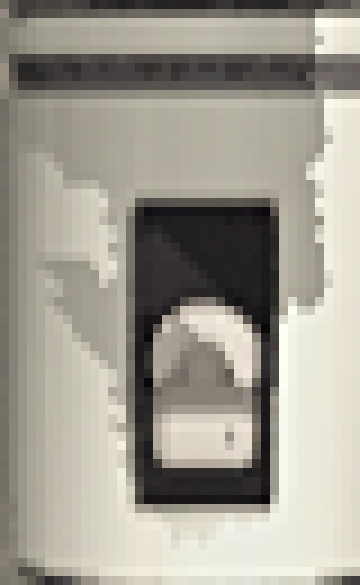

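View pics/t11.png

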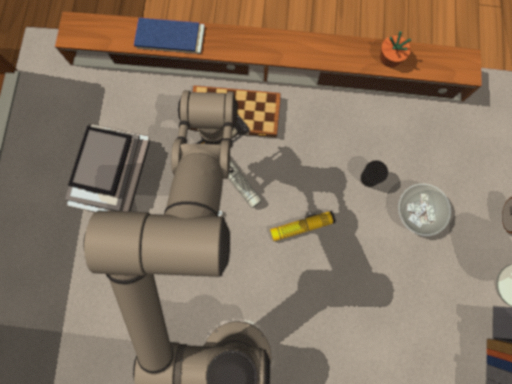

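View pics/s11.png

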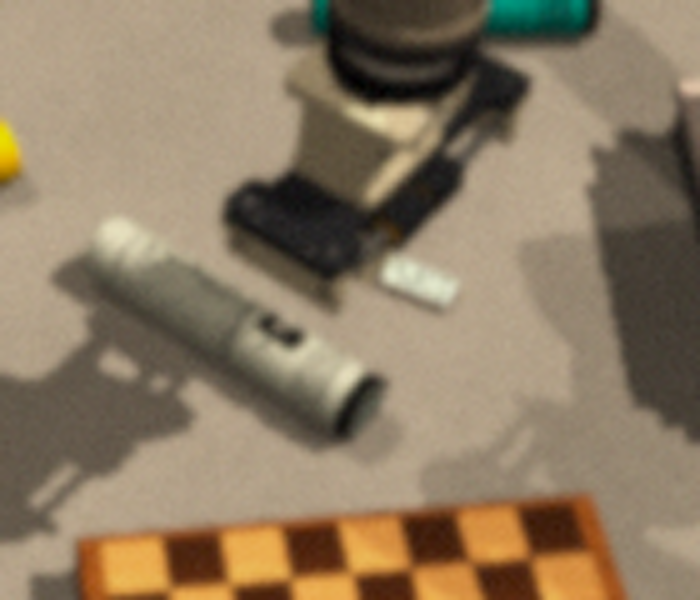

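The toggle's top face spans crop rows 377–392. A lever at 0.8 rad should show at 374–390, so it is fully over. The switch is still up (roll −0.4°), and nothing is touching the torch. Handing in.

```bash
python3 -m inch '0 0 20 0 0;0 0 0 0 0;0 0 0 0 0'; python3 -c "
from cell import workorder; print(workorder.hand_in())"
```

```text
time: 13.53
tool_pos: [0.6187, 0.1155, 0.3304]
tool_rot: [-0.672, 1.568, 0.088]
contact_force: [0.2, 0.6, 0.4]
opening: 0.0003
the job is handed in; nothing more can be done
None
```

The torch's switch is uppermost and its toggle is fully over towards the lens. I handed the job in at 13.5 s.

- **Rolling:** I rolled the silver torch about 4 cm in four strokes, with the shut fingertips on its top (about 10 N, briefly 17 N) and no pinching or side pushing. The switch ended within about 1° of straight up, and the torch stayed put when I lifted off.
- **Toggle:** I pushed it over with the fingertips until it met its stop, at about 2.7 N. The last wrist picture put it at about 0.8 rad (on) with the switch still within 0.5° of up.
- **Slip along the axis:** the torch slid about 3.5 mm lengthwise when the toggle met its stop. I did not correct this.
- **Other objects:** I did not re-measure them at the end. The domino showed no movement in the scene pictures, and I saw no contact with anything else. The die was in view through the strokes, but the final scene and top views hid it behind the arm.

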